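# Find the pivot pin that passes GO and stops at NO-GO

## Task

Three flanged pivot pins stand on the bench; only one has a foot that goes down between the GO cheeks of the slot gauge and stops on the NO-GO lips below. Lower that pin upright into the slot, near the middle of its length, until its foot rests on the NO-GO lips for a moment, then lift it out and leave it standing upright in the tray beside the gauge. Leave the too-big and the too-small pin standing where they are.

Things in the scene. Friction and masses are not known exactly. Their poses are not given: they have to be found in the camera images.
- pin_a: Plain turned-steel pivot pin, loose on the bench, standing on a round foot 52 mm in diameter and 16 mm thick; above the foot a round stem 22 mm in diameter, the same on all three pins, to a total height of 100 mm. Mass about 0.52 kg, give or take 15 %. Origin: centre of the underside; z up along the stem.
- pin_b: Plain turned-steel pivot pin, loose on the bench, standing on a round foot 70 mm in diameter and 16 mm thick; above the foot a round stem 22 mm in diameter, the same on all three pins, to a total height of 100 mm. Mass about 0.72 kg, give or take 15 %. Origin: centre of the underside; z up along the stem.
- pin_c: Plain turned-steel pivot pin, loose on the bench, standing on a round foot 34 mm in diameter and 16 mm thick; above the foot a round stem 22 mm in diameter, the same on all three pins, to a total height of 100 mm. Mass about 0.37 kg, give or take 15 %. Origin: centre of the underside; z up along the stem.
- gauge: Station fixed to the bench: blue base plate 150 x 280 x 8 mm; origin: centre of its underside, z up. On the +y half an aluminium slot gauge: slot along x, 110 mm long, open ends, middle at x = 0, y = 75; top z = 56, 45-degree lead-ins to z = 48, GO cheeks 61 apart down to z = 30, there flat NO-GO lips 40 apart. On the -y half a yellow tray: centre y = -72, inside 122 x 112, floor z = 12, rim z = 34.

How it is judged:
On the way:
1. the pin whose foot passes GO stands in the slot with its foot on the NO-GO lips: upright within 10 degrees, underside within 6 mm of the lips, within 40 mm of the slot's middle along its length (x of pin_a in the frame of gauge between -0.04 and 0.04 m and y of pin_a in the frame of gauge between 0.067 and 0.083 m and z of pin_a in the frame of gauge between 0.024 and 0.036 m and angle between pin_a's own z axis and vertical below 0.17 rad and contact force between pin_a and gauge above 0.3 N), for 0.2 s.
At the end, for the whole second after the job is handed in: The good pin, having rested on the NO-GO lips, stands at rest with its foot on the tray floor (anywhere inside the walls, underside within 5 mm of the floor), upright within 10 degrees; the other two pins stand upright within 15 mm of where they began (x of pin_a in the frame of gauge between -0.05 and 0.05 m and y of pin_a in the frame of gauge between -0.12 and -0.024 m and z of pin_a in the frame of gauge between 0.006 and 0.018 m and angle between each of pin_a, pin_b, pin_c's own z axis and vertical below 0.17 rad and linear speed of pin_a below 0.02 m/s and angular speed of pin_a below 0.2 rad/s and distance of each of pin_b, pin_c from where it was at the start of the episode below 0.015 m); the robot touches nothing.
It fails at once if the too-big pin is moved more than 15 mm or tipped more than 20 degrees (distance of pin_b from where it was at the start of the episode above 0.015 m or angle between pin_b's own z axis and vertical above 0.35 rad).
It fails at once if the too-small pin is moved more than 15 mm or tipped more than 20 degrees (distance of pin_c from where it was at the start of the episode above 0.015 m or angle between pin_c's own z axis and vertical above 0.35 rad).
It also fails if it takes over 45 s, if anything falls off the work surface, if the arm or the gripper's body presses on something with over 40 N, if the wrist force passes 120 N, or if a joint passes its speed limit or range.

## Robot

A 6-joint arm with a two-finger parallel gripper is mounted at the origin on the work surface. World frame = base frame: x ahead of the robot, y to its left, z up, the work surface at z = 0. Lengths are in m, angles in rad, forces in N, time in s.
With the tool pointing down it reaches from about 0.35 to 0.775 m from the base axis. Payload 5.5 kg.
Tool frame: the origin (TCP) lies on the centre line of the jaws, within the pads' length; the fingertips stand 8 mm ahead of it and the grasp point (between the pads) lies 11 mm behind it; z points along the fingers, y is the direction in which the jaws open and shut (so a half turn about z gives the same grasp; the last joint's range is limited). The gripper opens to 85 mm and grips with 20 to 120 N. Pads are 22 mm wide; open, the fingers measure 114 mm over their backs; the gripper's body (76 mm by 85 mm) begins 54 mm behind the grasp point. The pads swing forward as they close: fully open they stand 13 mm farther back than shut.
Start: joints at [1.078, 0.313, 0.046, 1.304, 0, 1.431], TCP at [0.199, 0.54, 0.239] pointing down, gripper open.
Joint ranges: [-2.76, 2.76], [-0.86, 1.69], [-1.03, 1.26], [-2.2, 2.34], [-1.47, 1.5], [-3.14, 3.14]. Speed limits (rad/s): [2.57, 2.57, 3.14, 3.14, 3.14, 3.14].

## Interface

Orientations are given as a unit quaternion [w, x, y, z].
In Python, from workcell import env gives the robot as it stands. The module is installed in compiled form; this text tells all that it offers.
- The arm moves only by the tool play_rows, never from a script. Its argument "steps" is a list of rows, each an object with "claw": the closure in counts, from 0 (fully open) to 255 (shut); "dp": the shift along the tool's x, y, z in m, a list of three; "angular": the turn, a rotation vector about the tool's x, y, z in degrees, a list of three. In form: [{"claw": claw, "dp": [dx, dy, dz], "angular": [wx, wy, wz]}, ...]. A call has exactly 8 rows; each row shifts and turns the commanded pose from where the row before left it, along the tool's axes as they then stand; what a row does not reach is not made up. A row lasts 1/12 s, in which the tool goes at most 41.7 mm and 7.16 degrees, less where a joint would pass 70% of its speed; a pose out of reach is approached as far as the arm can. A call is refused whole if a number of a shift passes 0.0417 or a number of a turn 7.16, either way. A call with a gripper value outside its range is refused whole. The fingers move at their own pace and stop on an object; "force" is the grip in N (left out, the last holds). Time passes only in rows, so rows that do not move let the fingers close, or fill a call up. It gives the time, the measured TCP pose, the force and the opening at its end, in the units of the state.
- env.get_state(): the state, without advancing time (a new reading comes with each control period).
- env.read_camera(name): name is "side" or "top" or "wrist"; returns (picture, depth): 384x512x3 uint8, red, green, blue; 384x512 float32, m along the optical axis (not along the pixel's ray), 0 where there is no reading.
- env.calibration(name): a dict with "fx", "fy", "cx", "cy" (pixels), "world_from_camera" (4x4, takes a point from camera to world coordinates); the wrist camera has in their place "hand_eye" (4x4, takes a point from camera to tool coordinates, whose origin is the TCP and whose axes are the flange's). Camera axes: x right, y down, z forward; pixel columns grow to the right and rows downward; lengths in m; the calibration is good to about 2 mm. A picture is of the moment at which its call begins: read the wrist's pose just before it. calibration takes no time and is no camera call.
- env.hand_in(): hands the job in, once; it reports no verdict.
The state is a dict: "clock": time; "joint_pos": joint angles; "qvel": joint speeds; "tau": joint torques, N m; "tcp_pos": TCP position; "orientation": TCP orientation; "wrist_force": force on the tool from outside, world axes, zero at the start; "ft_torque": the same for the moment, N m; "finger_gap": finger opening in m.
Only numpy, scipy, OpenCV 4.12 (cv2) and the standard library are available. Lean on these libraries where they do the work, as an engineer would, in place of code of your own. Each camera call takes 0.05 s, during which the arm holds its last target. There are 200 camera calls.

## Working session

There is one attempt and no reset: what is moved stays moved. The work goes in short steps, Python scripts to look and compute and a tool call to move; the robot and the scene stay as the last step left them, time stands still between calls to the robot, and variables do not carry over. Pictures are saved under pics/ and viewed, about 8 in all and at most 12, crops included, and the job is handed in when it is done.

Besides the shell and the picture viewer there is one more tool, called as name([rows], argument=value, ...), one row to a line, values as JSON. play_rows: Moves the arm, as the interface text tells. Its arguments: {"type":"object","properties":{"steps":{"type":"array","items":{"type":"object","properties":{"claw":{"type":"number"},"dp":{"type":"array","items":{"type":"number"}},"angular":{"type":"array","items":{"type":"number"}}}}},"force":{"type":"number"}},"required":["steps"]}

```bash
mkdir -p pics
cat > h.py <<'E'
from workcell import env
import numpy as np, cv2
def snap(n,f):
    s=env.get_state(); p,d=env.read_camera(n); cv2.imwrite(f'pics/{f}.png',p[:,:,::-1]); np.savez(f'{f}.npz',d=d,p=p,tcp=s['tcp_pos'],q=s['orientation']); return p,d
def pts(n,d):
    c=env.calibration(n); v,u=np.mgrid[:d.shape[0],:d.shape[1]]
    P=np.stack([(u-c['cx'])/c['fx']*d,(v-c['cy'])/c['fy']*d,d],-1)
    T=np.array(c['world_from_camera']); return P@T[:3,:3].T+T[:3,3]
E
python3 - <<'E'
from h import *
snap('top','t0'); 
s=env.get_state(); print(s)
p=pts('top',np.load('t0.npz')['d']); 
for v in range(20,384,40): print([tuple(np.round(p[v,u],2)) for u in range(20,512,120)])
E
```

```text
{'clock': 0.05, 'joint_pos': array([1.07839656e+00, 3.13957924e-01, 4.49620623e-02, 1.30363567e+00,
       5.66856341e-05, 1.43120170e+00]), 'qvel': array([-0.00186903,  0.00011935,  0.00014215, -0.00019973,  0.0007127 ,
       -0.00114638]), 'tau': array([ 3.31153300e-03, -4.82153893e+01,  2.99549890e+01,  1.32832822e-02,
       -1.49371231e-04,  1.11542528e-05]), 'tcp_pos': array([0.19842381, 0.53912673, 0.23842614]), 'orientation': array([-3.12098252e-04,  1.75489066e-01,  9.84480952e-01, -8.63362965e-04]), 'wrist_force': array([-0.46726608,  0.34877052,  0.28672143]), 'ft_torque': array([-0.05634751,  0.01269147,  0.01228296]), 'finger_gap': 0.08544771197494073}
[(np.float64(0.89), np.float64(0.51), np.float64(-0.0)), (np.float64(0.9), np.float64(0.27), np.float64(0.0)), (np.float64(0.91), np.float64(0.03), np.float64(0.0)), (np.float64(0.92), np.float64(-0.21), np.float64(-0.0)), (np.float64(0.93), np.float64(-0.46), np.float64(0.01))]
[(np.float64(0.81), np.float64(0.5), np.float64(0.0)), (np.float64(0.82), np.float64(0.27), np.float64(-0.0)), (np.float64(0.83), np.float64(0.03
[... 1671 characters left out ...]
t64(0.02), np.float64(-0.0)), (np.float64(0.36), np.float64(-0.21), np.float64(0.0)), (np.float64(0.37), np.float64(-0.44), np.float64(0.0))]
[(np.float64(0.29), np.float64(0.43), np.float64(0.06)), (np.float64(0.28), np.float64(0.24), np.float64(-0.0)), (np.float64(0.28), np.float64(0.02), np.float64(0.0)), (np.float64(0.29), np.float64(-0.21), np.float64(0.0)), (np.float64(0.3), np.float64(-0.42), np.float64(0.04))]
[(np.float64(0.2), np.float64(0.46), np.float64(0.0)), (np.float64(0.2), np.float64(0.24), np.float64(-0.0)), (np.float64(0.21), np.float64(0.02), np.float64(0.0)), (np.float64(0.21), np.float64(-0.21), np.float64(-0.0)), (np.float64(0.22), np.float64(-0.44), np.float64(-0.0))]
```

View pics/t0.png

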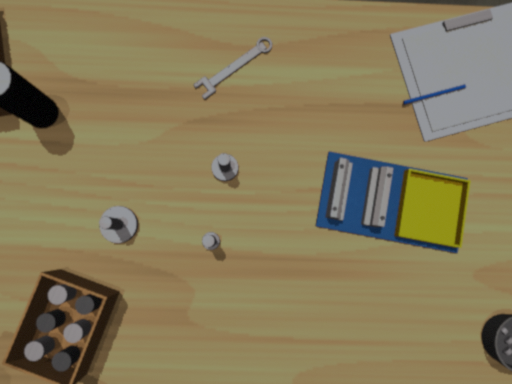

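The top view shows pin_b (big) at about (118,225), pin_a at (225,168) and pin_c (small) at (211,242). The gauge has its slot at about (358,193) and its tray at (433,208). Next I measure these from the depth image.

Run:
```python
from h import *
z=np.load('t0.npz');d=z['d'];p=z['p'].astype(int);W=pts('top',d)
for n,(u,v) in dict(a=(225,168),b=(118,225),c=(211,242)).items():
    s=(slice(v-24,v+24),slice(u-24,u+24));w=W[s].reshape(-1,3)
    for lo,hi in((.008,.024),(.09,.11)):
        m=(w[:,2]>lo)&(w[:,2]<hi);q=w[m]
        if len(q): print(n,lo,len(q),q.mean(0).round(4),((q.min(0)+q.max(0))/2).round(4),np.ptp(q,axis=0).round(3))
# gauge plate outline: blue+yellow+high stuff in region
R=np.zeros(d.shape,bool);R[140:262,305:480]=1
m=R&(W[...,2]>.005)
w=W[m]; r=cv2.minAreaRect(w[:,:2].astype(np.float32)); print('plate',r)
m=R&(W[...,2]>.045)&(W[...,2]<.07); w=W[m]; r2=cv2.minAreaRect(w[:,:2].astype(np.float32)); print('gauge top',r2,w[:,2].mean())
hsv=cv2.cvtColor(z['p'],cv2.COLOR_RGB2HSV)
m=R&(hsv[...,0]>22)&(hsv[...,0]<35)&(hsv[...,1]>200)&(W[...,2]>.005); r3=cv2.minAreaRect(W[m][:,:2].astype(np.float32)); print('tray',r3,m.sum())
im=z['p'][140:262,310:480,::-1]
im2=z['p'][140:262,90:250,::-1]
cv2.imwrite('pics/g.png',cv2.resize(im,None,fx=4.5,fy=4.5,interpolation=cv2.INTER_CUBIC))
```

```text
a 0.008 370 [0.6004 0.093  0.0159] [0.6047 0.0936 0.015 ] [0.049 0.048 0.014]
a 0.09 123 [0.6048 0.0935 0.0996] [0.6058 0.0936 0.0965] [0.022 0.019 0.012]
b 0.008 843 [0.4897 0.2852 0.0159] [0.4909 0.2895 0.0158] [0.068 0.068 0.015]
b 0.09 141 [0.4902 0.2894 0.0994] [0.4904 0.2903 0.0968] [0.019 0.021 0.012]
c 0.008 101 [0.4645 0.1109 0.0158] [0.4646 0.1152 0.0151] [0.032 0.032 0.01 ]
c 0.09 128 [0.4644 0.1152 0.0998] [0.4639 0.1154 0.0969] [0.02  0.02  0.011]
plate ((0.5517051815986633, -0.15671639144420624), (0.2224014550447464, 0.46776121854782104), 4.243117332458496)
gauge top ((0.5610437393188477, -0.16007277369499207), (0.10082654654979706, 0.11039203405380249), 80.89080810546875) 0.05415104071325361
tray ((0.5372158288955688, -0.1504148691892624), (0.14165028929710388, 0.44388827681541443), 0.054641272872686386) 4288
```

View pics/g.png

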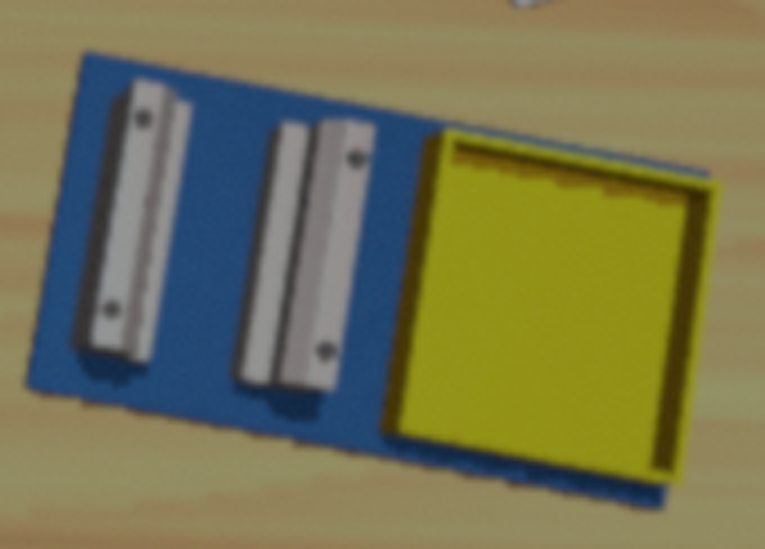

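The enlarged crop shows the plate corners at crop positions TL (85,53), BL (27,388), BR (665,508) and TR (710,173), and both slot blocks and the tray are clear. I'll compute the gauge frame from these.

Run:
```python
from h import *
z=np.load('t0.npz');d=z['d'];W=pts('top',d);c=env.calibration('top');T=np.array(c['world_from_camera'])
def ray(u,v,h):
    r=T[:3,:3]@[(u-c['cx'])/c['fx'],(v-c['cy'])/c['fy'],1];return (T[:3,3]+r*(h-T[2,3])/r[2])[:2]
f=lambda x,y,h:ray(x/4.5+310-.39,y/4.5+140-.39,h)
TL,BL,BR,TR=[f(*q,.008) for q in((85,53),(27,388),(665,508),(710,173))]
print(TL,BL,BR,TR,np.linalg.norm(TL-BL),np.linalg.norm(TL-TR),np.linalg.norm(BL-BR),np.linalg.norm(BR-TR))
C=(TL+BL+BR+TR)/4; yv=(TL+BL-TR-BR);yaw=np.arctan2(-yv[0],yv[1]);print('C',C,'yaw',np.degrees(yaw))
Rm=np.array([[np.cos(yaw),-np.sin(yaw)],[np.sin(yaw),np.cos(yaw)]])
L=(W[...,:2]-C)@Rm; w=np.dstack([L,W[...,2:]])[135:265,300:485].reshape(-1,3)
w=w[(abs(w[:,0])<.09)&(abs(w[:,1])<.15)]
g=w[(w[:,2]>.054)&(w[:,2]<.058)]
for s in(g[g[:,1]>.075],g[g[:,1]<.075]): print('flat',len(s),np.percentile(s,[2,98],axis=0).round(4))
g=w[(w[:,2]>.027)&(w[:,2]<.033)&(w[:,1]>.02)]
for s in(g[g[:,1]>.075],g[g[:,1]<.075]): print('lip',len(s),np.percentile(s,[2,98],axis=0).round(4))
g=w[(w[:,2]>.009)&(w[:,2]<.016)&(w[:,1]<0)];print('floor',np.percentile(g,[2,98],axis=0).round(4))
for n,l in dict(slot=(0,.075),tray=(0,-.072)).items(): print(n,C+Rm@l)
s=env.get_state();from scipy.spatial.transform import Rotation as R
q=s['orientation'];print(s['tcp_pos'],R.from_quat(np.roll(q,-1)).as_matrix().round(3))
```

```text
[ 0.64397888 -0.10832055] [ 0.49794677 -0.08460079] [ 0.45430524 -0.35983797] [ 0.59990776 -0.38303185] 0.14794595204206473 0.27822394414194923 0.2786755939865236 0.14743829248785625
C [ 0.54903466 -0.23394779] yaw -9.06192042923803
flat 381 [[-0.0529  0.1111  0.0542]
 [ 0.0533  0.1249  0.0578]]
flat 402 [[-0.0528  0.0249  0.0541]
 [ 0.0529  0.0404  0.0578]]
lip 231 [[-0.0542  0.0945  0.0272]
 [ 0.054   0.1249  0.0329]]
lip 356 [[-0.0533  0.0436  0.0274]
 [ 0.0532  0.0549  0.0327]]
floor [[-0.0676 -0.1281  0.0093]
 [ 0.0605 -0.0069  0.0153]]
slot [ 0.5608473  -0.15988389]
tray [ 0.53769453 -0.30504914]
[0.19842381 0.53912673 0.23842614] [[-0.938  0.346 -0.001]
 [ 0.346  0.938 -0.002]
 [ 0.    -0.002 -1.   ]]
```

play_rows([
  {"claw":0,"dp":[-0.017,-0.009,0],"angular":[0,0,0]},
  {"claw":0,"dp":[-0.034,-0.018,0],"angular":[0,0,0]},
  {"claw":0,"dp":[-0.034,-0.018,0],"angular":[0,0,0]},
  {"claw":0,"dp":[-0.034,-0.018,0],"angular":[0,0,0]},
  {"claw":0,"dp":[-0.034,-0.018,0],"angular":[0,0,0]},
  {"claw":0,"dp":[-0.034,-0.018,0],"angular":[0,0,0]},
  {"claw":0,"dp":[-0.034,-0.018,0],"angular":[0,0,0]},
  {"claw":0,"dp":[-0.034,-0.018,0],"angular":[0,0,0]},
])

```text
clock: 0.72
tcp_pos: [0.3919, 0.3231, 0.2388]
orientation: [-0.0, 0.175, 0.985, -0.0]
wrist_force: [0.4, 0.9, 0.4]
finger_gap: 0.0849
```

play_rows([
  {"claw":0,"dp":[-0.036,-0.018,0],"angular":[0,0,0]},
  {"claw":0,"dp":[-0.036,-0.018,0],"angular":[0,0,0]},
  {"claw":0,"dp":[-0.036,-0.018,0],"angular":[0,0,0]},
  {"claw":0,"dp":[-0.036,-0.018,0],"angular":[0,0,0]},
  {"claw":0,"dp":[-0.036,-0.018,0],"angular":[0,0,0]},
  {"claw":0,"dp":[-0.036,-0.018,0],"angular":[0,0,0]},
  {"claw":0,"dp":[-0.036,-0.018,0],"angular":[0,0,0]},
  {"claw":0,"dp":[-0.018,-0.009,0],"angular":[0,0,0]},
])

```text
clock: 1.38
tcp_pos: [0.6005, 0.1011, 0.2381]
orientation: [0.0, 0.177, 0.984, -0.001]
wrist_force: [-0.3, 0.4, 0.5]
finger_gap: 0.0854
```

Run:
```python
from h import *
from scipy.spatial.transform import Rotation as R
p,d=snap('wrist','w0');z=np.load('w0.npz');c=env.calibration('wrist')
M=R.from_quat(np.roll(z['q'],-1)).as_matrix();H=np.array(c['hand_eye'])
v,u=np.mgrid[:384,:512];P=np.stack([(u-c['cx'])/c['fx']*d,(v-c['cy'])/c['fy']*d,d],-1)
t=P@H[:3,:3].T+H[:3,3];w=t@M.T+z['tcp']
m=(d>0)&(np.linalg.norm(w[...,:2]-[.605,.0935],axis=-1)<.04)
for lo,hi in((.013,.019),(.097,.103)):
    k=m&(w[...,2]>lo)&(w[...,2]<hi);q=w[k]
    print(k.sum(),q.mean(0),(q.min(0)+q.max(0))/2,np.ptp(q,axis=0)); 
q=(q.min(0)+q.max(0))/2
print('tool delta to stem',M.T@(q-z['tcp']),z['tcp'],M.round(4), env.get_state()['tcp_pos'])
```

```text
739 [0.60110255 0.09441059 0.01609834] [0.6061547  0.09195784 0.01604771] [0.04997163 0.05082725 0.00546923]
338 [0.60611607 0.09232994 0.09991757] [0.60624747 0.09226048 0.0998183 ] [0.02102251 0.02087039 0.00543846]
tool delta to stem [-0.00844057 -0.00616344  0.13831502] [0.60050321 0.10111776 0.23812531] [[-9.373e-01  3.486e-01 -1.000e-04]
 [ 3.486e-01  9.373e-01 -1.000e-03]
 [-2.000e-04 -1.000e-03 -1.000e+00]] [0.6019983  0.09951733 0.23769424]
```

View pics/w0.png

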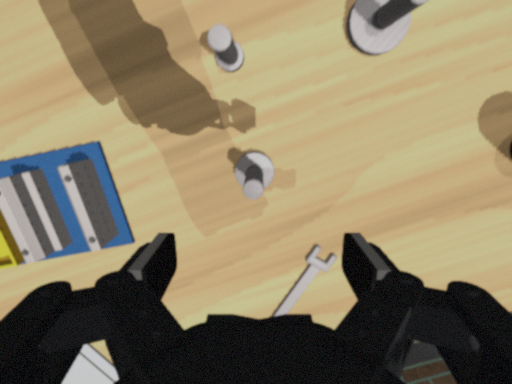

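The wrist view shows pin_a alone at about (253,175), with pin_c at (225,48) and pin_b at (380,20), both clear of the jaws. I'll shift over the stem and descend partway.

play_rows([
  {"claw":0,"dp":[-0.005,-0.004,0],"angular":[0,0,0]},
  {"claw":0,"dp":[0,0,0.02],"angular":[0,0,0]},
  {"claw":0,"dp":[0,0,0.03],"angular":[0,0,0]},
  {"claw":0,"dp":[0,0,0.03],"angular":[0,0,0]},
  {"claw":0,"dp":[0,0,0.015],"angular":[0,0,0]},
  {"claw":0,"dp":[0,0,0],"angular":[0,0,0]},
  {"claw":0,"dp":[0,0,0],"angular":[0,0,0]},
  {"claw":0,"dp":[0,0,0],"angular":[0,0,0]},
], force=50)

```text
clock: 2.1
tcp_pos: [0.6018, 0.0999, 0.1456]
orientation: [0.001, 0.175, 0.985, 0.0]
wrist_force: [0.4, -0.5, 0.5]
finger_gap: 0.0852
```

play_rows([
  {"claw":0,"dp":[-0.006,-0.005,0],"angular":[0,0,0]},
  {"claw":0,"dp":[0,0,0.01],"angular":[0,0,0]},
  {"claw":0,"dp":[0,0,0.02],"angular":[0,0,0]},
  {"claw":0,"dp":[0,0,0.02],"angular":[0,0,0]},
  {"claw":0,"dp":[0,0,0.02],"angular":[0,0,0]},
  {"claw":0,"dp":[0,0,0.012],"angular":[0,0,0]},
  {"claw":0,"dp":[0,0,0],"angular":[0,0,0]},
  {"claw":0,"dp":[0,0,0],"angular":[0,0,0]},
])

```text
clock: 2.77
tcp_pos: [0.6051, 0.0924, 0.062]
orientation: [-0.0, 0.176, 0.984, -0.0]
wrist_force: [-0.2, -0.2, 0.2]
finger_gap: 0.0856
```

play_rows([
  {"claw":60,"dp":[0,0,0],"angular":[0,0,0]},
  {"claw":110,"dp":[0,0,0],"angular":[0,0,0]},
  {"claw":140,"dp":[0,0,0],"angular":[0,0,0]},
  {"claw":160,"dp":[0,0,0],"angular":[0,0,0]},
  {"claw":180,"dp":[0,0,0],"angular":[0,0,0]},
  {"claw":200,"dp":[0,0,0],"angular":[0,0,0]},
  {"claw":230,"dp":[0,0,0],"angular":[0,0,0]},
  {"claw":255,"dp":[0,0,0],"angular":[0,0,0]},
])

```text
clock: 3.43
tcp_pos: [0.6057, 0.0929, 0.063]
orientation: [0.001, 0.175, 0.984, 0.0]
wrist_force: [-0.1, 1.3, 5.4]
finger_gap: 0.0206
```

play_rows([
  {"claw":255,"dp":[0,0,0],"angular":[0,0,0]},
  {"claw":255,"dp":[0,0,0],"angular":[0,0,0]},
  {"claw":255,"dp":[0,0,0],"angular":[0,0,0]},
  {"claw":255,"dp":[0,0,0],"angular":[0,0,0]},
  {"claw":255,"dp":[0,0,0],"angular":[0,0,0]},
  {"claw":255,"dp":[0,0,0],"angular":[0,0,0]},
  {"claw":255,"dp":[0,0,0],"angular":[0,0,0]},
  {"claw":255,"dp":[0,0,0],"angular":[0,0,0]},
])

```text
clock: 4.1
tcp_pos: [0.6057, 0.0928, 0.063]
orientation: [0.001, 0.175, 0.984, 0.0]
wrist_force: [-1.1, 1.8, 5.2]
finger_gap: 0.0208
```

play_rows([
  {"claw":255,"dp":[0,0,-0.005],"angular":[0,0,0]},
  {"claw":255,"dp":[0,0,-0.01],"angular":[0,0,0]},
  {"claw":255,"dp":[0,0,-0.02],"angular":[0,0,0]},
  {"claw":255,"dp":[0,0,-0.025],"angular":[0,0,0]},
  {"claw":255,"dp":[0,0,-0.025],"angular":[0,0,0]},
  {"claw":255,"dp":[0,0,-0.015],"angular":[0,0,0]},
  {"claw":255,"dp":[0,0,0],"angular":[0,0,0]},
  {"claw":255,"dp":[0,0,0],"angular":[0,0,0]},
])

```text
clock: 4.77
tcp_pos: [0.6055, 0.0925, 0.1626]
orientation: [0.0, 0.176, 0.984, 0.0]
wrist_force: [-0.4, -0.0, -6.2]
finger_gap: 0.0206
```

play_rows([
  {"claw":255,"dp":[-0.002,-0.01,0],"angular":[0,0,0]},
  {"claw":255,"dp":[-0.004,-0.022,0],"angular":[0,0,0]},
  {"claw":255,"dp":[-0.005,-0.03,0],"angular":[0,0,0]},
  {"claw":255,"dp":[-0.006,-0.033,0],"angular":[0,0,0]},
  {"claw":255,"dp":[-0.006,-0.033,0],"angular":[0,0,0]},
  {"claw":255,"dp":[-0.006,-0.033,0],"angular":[0,0,0]},
  {"claw":255,"dp":[-0.006,-0.033,0],"angular":[0,0,0]},
  {"claw":255,"dp":[-0.005,-0.028,0],"angular":[0,0,0]},
])

```text
clock: 5.43
tcp_pos: [0.5638, -0.1318, 0.1599]
orientation: [-0.002, 0.176, 0.984, -0.0]
wrist_force: [-0.1, -1.1, -4.9]
finger_gap: 0.0208
```

play_rows([
  {"claw":255,"dp":[-0.004,-0.02,0],"angular":[0,0,0]},
  {"claw":255,"dp":[-0.002,-0.01,0],"angular":[0,0,0]},
  {"claw":255,"dp":[0,0,0],"angular":[0,0,0]},
  {"claw":255,"dp":[0,0,0],"angular":[0,0,0]},
  {"claw":255,"dp":[0,0,0],"angular":[0,0,0]},
  {"claw":255,"dp":[0,0,0],"angular":[0,0,0]},
  {"claw":255,"dp":[0,0,0],"angular":[0,0,0]},
  {"claw":255,"dp":[0,0,0],"angular":[0,0,0]},
])

```text
clock: 6.1
tcp_pos: [0.5616, -0.1587, 0.1623]
orientation: [-0.0, 0.175, 0.985, 0.0]
wrist_force: [-0.0, 0.1, -5.3]
finger_gap: 0.0207
```

Run:
```python
from h import *
from scipy.spatial.transform import Rotation as R
s=env.get_state();print(s['tcp_pos'],s['orientation'],s['wrist_force'],s['joint_pos'].round(2))
p,d=snap('side','s1');p2,d2=snap('wrist','w1')
cv2.imwrite('pics/sw1.png',cv2.resize(np.hstack([p,p2])[:,:,::-1],(800,300)))
W=pts('side',d);t=s['tcp_pos']
m=(d>0)&(np.linalg.norm(W[...,:2]-t[:2],axis=-1)<.045)&(W[...,2]>.065)
v,u=np.nonzero(m);print(u.min(),u.max(),v.min(),v.max())
for lo,hi in((.09,.095),(.095,.1),(.1,.105),(.105,.11),(.11,.115),(.12,.125),(.13,.135),(.14,.145)):
    k=m&(W[...,2]>lo)&(W[...,2]<hi);q=W[k]
    if len(q):print(lo,len(q),q.mean(0).round(4),np.ptp(q,axis=0).round(3))
print(np.array(env.calibration('side')['world_from_camera']).round(2))
z=np.load('w1.npz');c=env.calibration('wrist')
M=R.from_quat(np.roll(z['q'],-1)).as_matrix();H=np.array(c['hand_eye'])
v,u=np.mgrid[:384,:512];P=np.stack([(u-c['cx'])/c['fx']*d2,(v-c['cy'])/c['fy']*d2,d2],-1)
w=(P@H[:3,:3].T+H[:3,3])@M.T+z['tcp']
k=(d2>0)&(np.linalg.norm(w[...,:2]-t[:2],axis=-1)<.04)&(w[...,2]>.08)&(w[...,2]<.135)
np.set_printoptions(suppress=True)
for lo in np.arange(.085,.135,.005):
    kk=k&(abs(w[...,2]-lo)<.0025);q=w[kk]
    if len(q):print('w',lo.round(3),len(q),q.mean(0).round(4),np.ptp(q,axis=0).round(3))
# slot flats from wrist
Cg=np.array([.549,-.234]);y=np.radians(-9.06);Rm=np.array([[np.cos(y),-np.sin(y)],[np.sin(y),np.cos(y)]])
L=(w[...,:2]-Cg)@Rm
g=(d2>0)&(abs(w[...,2]-.056)<.002)&(abs(L[...,0])<.07)&(L[...,1]>0)&(L[...,1]<.14)
for s_ in (L[g&(L[...,1]>.075)],L[g&(L[...,1]<.075)]):
    if len(s_):print('flat',len(s_),np.percentile(s_,[2,98],axis=0).round(4))
print('tcp in gauge',(t[:2]-Cg)@Rm)
```

```text
[ 0.56155351 -0.1587499   0.16228365] [-6.03112506e-06  1.74696168e-01  9.84622385e-01  8.73250390e-05] [-0.00897348  0.07978992 -5.31975639] [-0.41  0.36 -0.08  1.13  0.   -0.06]
247 289 0 94
0.095 8 [ 0.5577 -0.1377  0.0993] [0.039 0.013 0.001]
0.1 50 [ 0.5614 -0.1377  0.1025] [0.05  0.024 0.005]
0.105 50 [ 0.5603 -0.1377  0.1074] [0.049 0.023 0.005]
0.11 215 [ 0.561  -0.1511  0.1135] [0.051 0.05  0.005]
0.12 19 [ 0.5608 -0.1499  0.1224] [0.021 0.009 0.004]
0.13 25 [ 0.5612 -0.1513  0.1318] [0.023 0.014 0.004]
0.14 23 [ 0.5609 -0.1503  0.1427] [0.02  0.013 0.005]
[[-0.99 -0.1   0.06  0.51]
 [-0.12  0.79 -0.61  0.52]
 [ 0.02 -0.61 -0.79  0.62]
 [ 0.    0.    0.    1.  ]]
w 0.1 28 [ 0.5414 -0.1518  0.1015] [0.015 0.038 0.003]
w 0.105 89 [ 0.5412 -0.1527  0.1051] [0.021 0.041 0.005]
w 0.11 94 [ 0.5415 -0.1517  0.1102] [0.021 0.042 0.005]
w 0.115 2161 [ 0.5529 -0.1562  0.1153] [0.043 0.051 0.005]
w 0.12 63 [ 0.5542 -0.1567  0.1199] [0.013 0.019 0.005]
w 0.125 59 [ 0.5537 -0.1563  0.1246] [0.01  0.018 0.005]
w 0.13 90 [ 0.5541 -0.1572  0.1313] [0.016 0.022 0.005]
flat 1812 [[-0.0512  0.1096]
 [ 0.0541  0.123 ]]
flat 1424 [[-0.0519  0.0235]
 [ 0.0322  0.0369]]
tcp in gauge [0.00054735 0.07628807]
```

View pics/sw1.png

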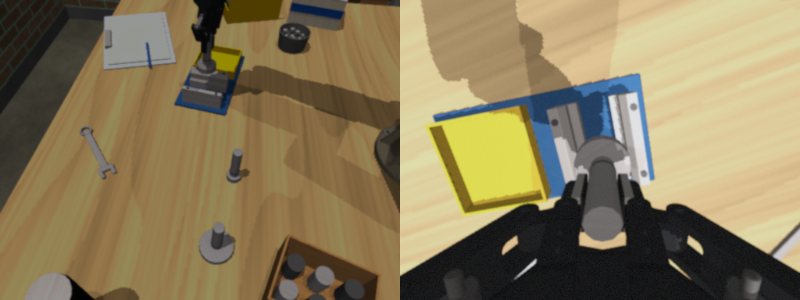

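Side view: pin_a hangs upright over the slot, near (207,60). Wrist view: its foot is level (all at z≈0.115) and centred between the blocks near (600,150). I'll lower it now, with a small correction toward −y.

play_rows([
  {"claw":255,"dp":[0,-0.0015,0.005],"angular":[0,0,0]},
  {"claw":255,"dp":[0,0,0.012],"angular":[0,0,0]},
  {"claw":255,"dp":[0,0,0.015],"angular":[0,0,0]},
  {"claw":255,"dp":[0,0,0.013],"angular":[0,0,0]},
  {"claw":255,"dp":[0,0,0.008],"angular":[0,0,0]},
  {"claw":255,"dp":[0,0,0.006],"angular":[0,0,0]},
  {"claw":255,"dp":[0,0,0.004],"angular":[0,0,0]},
  {"claw":255,"dp":[0,0,0],"angular":[0,0,0]},
])

```text
clock: 6.87
tcp_pos: [0.5606, -0.161, 0.0986]
orientation: [-0.0, 0.175, 0.984, 0.0]
wrist_force: [0.3, 0.2, -5.6]
finger_gap: 0.0204
```

Underside at about 0.036 and no contact, so it is between the cheeks. I'll go slowly onto the lips.

play_rows([
  {"claw":255,"dp":[0,0,0.0015],"angular":[0,0,0]},
  {"claw":255,"dp":[0,0,0.0015],"angular":[0,0,0]},
  {"claw":255,"dp":[0,0,0.001],"angular":[0,0,0]},
  {"claw":255,"dp":[0,0,0.001],"angular":[0,0,0]},
  {"claw":255,"dp":[0,0,0.0005],"angular":[0,0,0]},
  {"claw":255,"dp":[0,0,0],"angular":[0,0,0]},
  {"claw":255,"dp":[0,0,0],"angular":[0,0,0]},
  {"claw":255,"dp":[0,0,0],"angular":[0,0,0]},
])

```text
clock: 7.53
tcp_pos: [0.5609, -0.1612, 0.0939]
orientation: [0.0, 0.175, 0.984, 0.0]
wrist_force: [-0.2, 0.1, -5.6]
finger_gap: 0.0207
```

play_rows([
  {"claw":255,"dp":[0,0,0.0005],"angular":[0,0,0]},
  {"claw":255,"dp":[0,0,0.0005],"angular":[0,0,0]},
  {"claw":255,"dp":[0,0,0.0005],"angular":[0,0,0]},
  {"claw":255,"dp":[0,0,0.0005],"angular":[0,0,0]},
  {"claw":255,"dp":[0,0,0],"angular":[0,0,0]},
  {"claw":255,"dp":[0,0,0],"angular":[0,0,0]},
  {"claw":255,"dp":[0,0,0],"angular":[0,0,0]},
  {"claw":255,"dp":[0,0,0],"angular":[0,0,0]},
])

```text
clock: 8.2
tcp_pos: [0.5612, -0.1613, 0.0929]
orientation: [0.001, 0.175, 0.984, -0.0]
wrist_force: [-2.6, 2.1, 5.8]
finger_gap: 0.0207
```

Contact: the vertical force went from −5.6 to +5.8 N at the expected height. I'll hold a moment, then check.

play_rows([
  {"claw":255,"dp":[0,0,0],"angular":[0,0,0]},
  {"claw":255,"dp":[0,0,0],"angular":[0,0,0]},
  {"claw":255,"dp":[0,0,0],"angular":[0,0,0]},
  {"claw":255,"dp":[0,0,0],"angular":[0,0,0]},
  {"claw":255,"dp":[0,0,0],"angular":[0,0,0]},
  {"claw":255,"dp":[0,0,0],"angular":[0,0,0]},
  {"claw":255,"dp":[0,0,0],"angular":[0,0,0]},
  {"claw":255,"dp":[0,0,0],"angular":[0,0,0]},
])

```text
clock: 8.87
tcp_pos: [0.5612, -0.1613, 0.0929]
orientation: [0.001, 0.175, 0.984, -0.0]
wrist_force: [-1.9, 1.8, 5.8]
finger_gap: 0.021
```

Run:
```python
from h import *
s=env.get_state();print(s['tcp_pos'],s['wrist_force'])
p,d=snap('wrist','w2')
from scipy.spatial.transform import Rotation as R
c=env.calibration('wrist');M=R.from_quat(np.roll(s['orientation'],-1)).as_matrix();H=np.array(c['hand_eye'])
v,u=np.mgrid[:384,:512];P=np.stack([(u-c['cx'])/c['fx']*d,(v-c['cy'])/c['fy']*d,d],-1)
w=(P@H[:3,:3].T+H[:3,3])@M.T+s['tcp_pos'];m=(d>0)&(np.linalg.norm(w[...,:2]-s['tcp_pos'][:2],axis=-1)<.024)&(abs(w[...,2]-.046)<.01)
q=w[m];print(len(q),np.median(q,axis=0)); A=np.c_[q[:,:2],np.ones(len(q))];k=np.linalg.lstsq(A,q[:,2],rcond=None)[0];print('tilt deg',np.degrees(np.hypot(*k[:2])))
```

```text
[ 0.56119834 -0.1612577   0.09292338] [-1.93363165  1.76124084  5.82988809]
1987 [ 0.55171662 -0.15570774  0.04614329]
tilt deg 0.22844962262659682
```

View pics/w2.png

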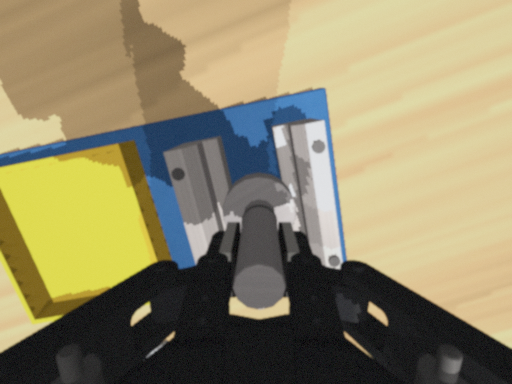

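The picture shows the foot between the cheeks at about (258,195). Its top is at z=0.046, so the underside is at 0.030 on the lips, and the tilt is about 0.2°. Next I lift it and move over the tray.

play_rows([
  {"claw":255,"dp":[0,0,-0.005],"angular":[0,0,0]},
  {"claw":255,"dp":[0,0,-0.01],"angular":[0,0,0]},
  {"claw":255,"dp":[0,0,-0.015],"angular":[0,0,0]},
  {"claw":255,"dp":[0,0,-0.015],"angular":[0,0,0]},
  {"claw":255,"dp":[0,0,-0.01],"angular":[0,0,0]},
  {"claw":255,"dp":[0,0,-0.005],"angular":[0,0,0]},
  {"claw":255,"dp":[0,0,0],"angular":[0,0,0]},
  {"claw":255,"dp":[0,0,0],"angular":[0,0,0]},
])

```text
clock: 9.58
tcp_pos: [0.5609, -0.1611, 0.1516]
orientation: [-0.0, 0.175, 0.984, 0.0]
wrist_force: [0.2, 0.3, -6.5]
finger_gap: 0.0208
```

play_rows([
  {"claw":255,"dp":[-0.002,-0.01,0],"angular":[0,0,0]},
  {"claw":255,"dp":[-0.005,-0.025,0],"angular":[0,0,0]},
  {"claw":255,"dp":[-0.006,-0.03,0],"angular":[0,0,0]},
  {"claw":255,"dp":[-0.006,-0.03,0],"angular":[0,0,0]},
  {"claw":255,"dp":[-0.005,-0.025,0],"angular":[0,0,0]},
  {"claw":255,"dp":[-0.003,-0.016,0],"angular":[0,0,0]},
  {"claw":255,"dp":[-0.001,-0.007,0],"angular":[0,0,0]},
  {"claw":255,"dp":[0,0,0],"angular":[0,0,0]},
])

```text
clock: 10.25
tcp_pos: [0.5369, -0.3066, 0.1508]
orientation: [-0.001, 0.177, 0.984, 0.0]
wrist_force: [0.4, 0.2, -4.8]
finger_gap: 0.0207
```

play_rows([
  {"claw":255,"dp":[0,0,0],"angular":[0,0,0]},
  {"claw":255,"dp":[0,0,0.01],"angular":[0,0,0]},
  {"claw":255,"dp":[0,0,0.015],"angular":[0,0,0]},
  {"claw":255,"dp":[0,0,0.015],"angular":[0,0,0]},
  {"claw":255,"dp":[0,0,0.015],"angular":[0,0,0]},
  {"claw":255,"dp":[0,0,0.01],"angular":[0,0,0]},
  {"claw":255,"dp":[0,0,0.006],"angular":[0,0,0]},
  {"claw":255,"dp":[0,0,0],"angular":[0,0,0]},
])

```text
clock: 10.92
tcp_pos: [0.537, -0.3034, 0.0789]
orientation: [-0.001, 0.175, 0.985, 0.001]
wrist_force: [0.1, 0.2, -5.2]
finger_gap: 0.0208
```

play_rows([
  {"claw":255,"dp":[0,0,0.0015],"angular":[0,0,0]},
  {"claw":255,"dp":[0,0,0.001],"angular":[0,0,0]},
  {"claw":255,"dp":[0,0,0.001],"angular":[0,0,0]},
  {"claw":255,"dp":[0,0,0.0005],"angular":[0,0,0]},
  {"claw":255,"dp":[0,0,0.0005],"angular":[0,0,0]},
  {"claw":255,"dp":[0,0,0],"angular":[0,0,0]},
  {"claw":255,"dp":[0,0,0],"angular":[0,0,0]},
  {"claw":255,"dp":[0,0,0],"angular":[0,0,0]},
])

```text
clock: 11.58
tcp_pos: [0.5378, -0.3051, 0.0764]
orientation: [0.0, 0.176, 0.984, 0.0]
wrist_force: [0.7, 0.2, -5.3]
finger_gap: 0.0209
```

play_rows([
  {"claw":255,"dp":[0,0,0.0005],"angular":[0,0,0]},
  {"claw":255,"dp":[0,0,0.0005],"angular":[0,0,0]},
  {"claw":255,"dp":[0,0,0.0005],"angular":[0,0,0]},
  {"claw":255,"dp":[0,0,0],"angular":[0,0,0]},
  {"claw":255,"dp":[0,0,0],"angular":[0,0,0]},
  {"claw":255,"dp":[0,0,0],"angular":[0,0,0]},
  {"claw":255,"dp":[0,0,0],"angular":[0,0,0]},
  {"claw":255,"dp":[0,0,0],"angular":[0,0,0]},
])

```text
clock: 12.25
tcp_pos: [0.5378, -0.3051, 0.075]
orientation: [0.0, 0.175, 0.984, -0.0]
wrist_force: [-1.1, 0.9, -0.7]
finger_gap: 0.0208
```

The pin touches the tray floor (force −5.3 to −0.7 N). I'll release it and retreat straight up.

play_rows([
  {"claw":200,"dp":[0,0,0],"angular":[0,0,0]},
  {"claw":150,"dp":[0,0,0],"angular":[0,0,0]},
  {"claw":100,"dp":[0,0,0],"angular":[0,0,0]},
  {"claw":40,"dp":[0,0,0],"angular":[0,0,0]},
  {"claw":0,"dp":[0,0,0],"angular":[0,0,0]},
  {"claw":0,"dp":[0,0,0],"angular":[0,0,0]},
  {"claw":0,"dp":[0,0,0],"angular":[0,0,0]},
  {"claw":0,"dp":[0,0,0],"angular":[0,0,0]},
])

```text
clock: 12.92
tcp_pos: [0.5378, -0.3051, 0.0748]
orientation: [0.0, 0.175, 0.984, 0.0]
wrist_force: [0.3, 0.8, -0.2]
finger_gap: 0.0855
```

play_rows([
  {"claw":0,"dp":[0,0,-0.005],"angular":[0,0,0]},
  {"claw":0,"dp":[0,0,-0.015],"angular":[0,0,0]},
  {"claw":0,"dp":[0,0,-0.02],"angular":[0,0,0]},
  {"claw":0,"dp":[0,0,-0.03],"angular":[0,0,0]},
  {"claw":0,"dp":[0,0,-0.03],"angular":[0,0,0]},
  {"claw":0,"dp":[0,0,-0.03],"angular":[0,0,0]},
  {"claw":0,"dp":[0,0,-0.01],"angular":[0,0,0]},
  {"claw":0,"dp":[0,0,0],"angular":[0,0,0]},
])

```text
clock: 13.58
tcp_pos: [0.5393, -0.3062, 0.2188]
orientation: [0.003, 0.175, 0.984, -0.002]
wrist_force: [-0.1, -0.4, 0.2]
finger_gap: 0.0855
```

play_rows([
  {"claw":0,"dp":[0,0.02,0],"angular":[0,0,0]},
  {"claw":0,"dp":[0,0.035,0],"angular":[0,0,0]},
  {"claw":0,"dp":[0,0.035,0],"angular":[0,0,0]},
  {"claw":0,"dp":[0,0.035,0],"angular":[0,0,0]},
  {"claw":0,"dp":[0,0.035,0],"angular":[0,0,0]},
  {"claw":0,"dp":[0,0.02,0],"angular":[0,0,0]},
  {"claw":0,"dp":[0,0,0],"angular":[0,0,0]},
  {"claw":0,"dp":[0,0,0],"angular":[0,0,0]},
])

```text
clock: 14.25
tcp_pos: [0.5995, -0.1347, 0.213]
orientation: [-0.001, 0.174, 0.985, 0.0]
wrist_force: [-0.1, -1.1, -0.7]
finger_gap: 0.0855
```

Run:
```python
from h import *
p,d=snap('top','t1');W=pts('top',d);s=env.get_state();print(s['qvel'].round(3),s['wrist_force'])
for n,c,f in(('a',(.5378,-.305),.028),('b',(.490,.289),.016),('c',(.4645,.115),.016)):
    m=(np.linalg.norm(W[...,:2]-c,axis=-1)<.05)
    for h in(f,.112 if n=='a' else .1):
        q=W[m&(abs(W[...,2]-h)<.004)]
        if len(q):print(n,h,len(q),((q.min(0)+q.max(0))/2).round(4),np.ptp(q,axis=0).round(3),np.median(q[:,2]))
```

```text
[-0.029 -0.006  0.007  0.004 -0.001  0.001] [-0.32249337 -0.22532401 -0.00043555]
a 0.028 387 [ 0.5374 -0.3032  0.0279] [0.05  0.05  0.008] 0.028102830762280928
a 0.112 49 [ 0.5382 -0.2989  0.1112] [0.017 0.012 0.006] 0.11154978208598665
b 0.016 818 [0.4907 0.2893 0.0159] [0.068 0.067 0.008] 0.01589736906011313
b 0.1 131 [0.4903 0.2905 0.1006] [0.019 0.021 0.007] 0.09985038716589845
c 0.016 97 [0.4645 0.1153 0.0161] [0.032 0.032 0.006] 0.015710427250920755
c 0.1 127 [0.4638 0.1154 0.0996] [0.02  0.021 0.007] 0.09979347680451756
```

View pics/t1.png

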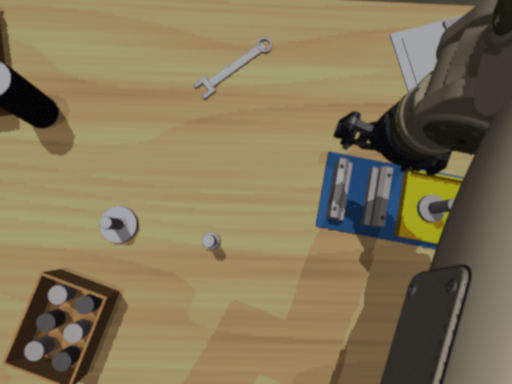

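Pin_a stands upright in the tray at (432,208), with its foot top at z=0.028 and so its underside on the floor. Pins b at (118,225) and c at (211,242) have not moved, and the gripper is clear.

```bash
python3 -c "
from workcell import env
print(env.hand_in())"
```

```text
the job is handed in; nothing more can be done
None
```

The job is handed in: pin_a (52 mm foot) was gauged and now stands upright in the tray. I gripped it by the stem and lowered it into the middle of the slot. It rested on the NO-GO lips for more than 0.7 s, then I lifted it out and set it down in the tray.

- **In the slot:** the underside was at about z = 0.030, tilt about 0.2°, with roughly 11 N of contact force. Two estimates of the slot's middle differed by about 2 mm; I aimed between them and it cleared the cheeks.
- **In the tray:** the foot top is at z = 0.028, so the underside is on the 0.012 floor, near the tray's centre. The last picture shows it upright, though the arm hid part of the stem.
- **Other pins:** pin_b and pin_c are within 1 mm of where they began.
- **Robot:** the open gripper is clear of everything. The clock was about 14.3 s at hand-in, and no check failed.

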